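Laundry bottles back on their own drip trays

TASK

The four laundry containers have been put back on each other's drip trays: move them so that each one stands upright and flat in the tray of its own cap colour (pink, blue, green, yellow). The empty grey tray is the free spot to park one on while you swap, and it ends up empty again. Do not tip any container over, leave the soap pump where it stands, and let go of everything at the end.

Things in the scene. Friction and masses are not known exactly. Their poses are not given: they have to be found in the camera images.
- bottle_pink: Pink fabric-softener bottle, 140 mm tall: round pale pink body 56 mm across, 85 mm high, a shoulder tapering to a 28 mm neck, and on top a strong pink round cap 36 mm across and 30 mm high (from 110 to 140 mm). 0.2 to 0.42 kg. Loose; may start at any yaw. Origin: centre of the underside; z points up along its axis.
- bottle_blue: Flat white detergent bottle with blue label, 130 mm tall: body 36 x 50 mm (x, y) and 88 mm high, 26 mm neck, and on top a blue round cap 34 mm across and 30 mm high (from 100 to 130 mm). 0.17 to 0.35 kg. Loose; may start at any yaw; fits its tray at any yaw. Origin: centre of the underside; z points up along its axis.
- bottle_green: White stain-remover jar with green band, 105 mm tall: round body 56 mm across, 82 mm high, and on top a green round lid 54 mm across and 24 mm high (from 81 to 105 mm). 0.22 to 0.45 kg. Loose. Origin: centre of the underside; z points up along its axis.
- bottle_yellow: Slim metal starch can with yellow band, 150 mm tall: round body 50 mm across, 108 mm high, short shoulder, and on top a yellow round cap 40 mm across and 35 mm high (from 115 to 150 mm). 0.18 to 0.36 kg. Loose. Origin: centre of the underside; z points up along its axis.
- tray_pink: Round pink drip tray, fixed to the counter: 90 mm across, floor 4 mm thick, rim 10 mm high with a 4 mm wall, so 82 mm clear inside. Origin: centre of the underside, on the counter, z up; the bottle stands on the floor 4 mm above it. Home of the pink-capped container; at the start one of the other containers stands in it.
- tray_blue: Round blue drip tray, fixed to the counter: 90 mm across, floor 4 mm thick, rim 10 mm high with a 4 mm wall, so 82 mm clear inside. Origin: centre of the underside, on the counter, z up; the bottle stands on the floor 4 mm above it. Home of the blue-capped container; at the start one of the other containers stands in it.
- tray_green: Round green drip tray, fixed to the counter: 90 mm across, floor 4 mm thick, rim 10 mm high with a 4 mm wall, so 82 mm clear inside. Origin: centre of the underside, on the counter, z up; the bottle stands on the floor 4 mm above it. Home of the green-capped container; at the start one of the other containers stands in it.
- tray_yellow: Round yellow drip tray, fixed to the counter: 90 mm across, floor 4 mm thick, rim 10 mm high with a 4 mm wall, so 82 mm clear inside. Origin: centre of the underside, on the counter, z up; the bottle stands on the floor 4 mm above it. Home of the yellow-capped container; at the start one of the other containers stands in it.
- tray_grey: Round dark grey drip tray, fixed to the counter: 90 mm across, floor 4 mm thick, rim 10 mm high with a 4 mm wall, so 82 mm clear inside. Origin: centre of the underside, on the counter, z up; the bottle stands on the floor 4 mm above it. Empty at the start; the free spot for parking; belongs to no container.
- soap_pump: Bystander: brown-grey soap dispenser 64 mm across and 110 mm high with a steel pump and spout on top, 174 mm in all, 0.4 kg, loose, standing at one side of the trays. Origin: centre of the underside. To be left alone.
Not all that is in view belongs to the job. Of the things that look like the tray_pink, take the one that is nearest to the robot's base at the start.

How it is judged:
At the end, for the whole second after the job is handed in: Each container stands in the tray of its own cap colour (centres within 18 mm across, underside 1 to 7 mm above the tray's underside, upright within 0.06 rad), at rest and released; so the grey tray is empty again (horizontal distance between bottle_pink and tray_pink below 0.018 m and z of bottle_pink in the frame of tray_pink between 0.001 and 0.007 m and angle between each of bottle_pink, bottle_blue, bottle_green, bottle_yellow's own z axis and vertical below 0.06 rad and linear speed of each of bottle_pink, bottle_blue, bottle_green, bottle_yellow below 0.02 m/s and contact force between each of bottle_pink, bottle_blue, bottle_green, bottle_yellow and the fingers below 0.1 N and horizontal distance between bottle_blue and tray_blue below 0.018 m and z of bottle_blue in the frame of tray_blue between 0.001 and 0.007 m and horizontal distance between bottle_green and tray_green below 0.018 m and z of bottle_green in the frame of tray_green between 0.001 and 0.007 m and horizontal distance between bottle_yellow and tray_yellow below 0.018 m and z of bottle_yellow in the frame of tray_yellow between 0.001 and 0.007 m); the robot touches nothing.
It fails at once if a container is tipped over (more than 0.6 rad from upright) (angle between any of bottle_pink, bottle_blue, bottle_green, bottle_yellow's own z axis and vertical above 0.6 rad).
It fails at once if the soap pump is moved more than 25 mm or tipped (distance of soap_pump from where it was at the start of the episode above 0.025 m or angle between soap_pump's own z axis and vertical above 0.3 rad).
It also fails if it takes over 136 s, if anything falls off the work surface, if the arm or the gripper's body presses on something with over 40 N, if the wrist force passes 120 N, or if a joint passes its speed limit or range.

ROBOT

A 7-joint arm with a two-finger parallel gripper is mounted at the origin on the work surface. World frame = base frame: x ahead of the robot, y to its left, z up, the work surface at z = 0. Lengths are in m, angles in rad, forces in N, time in s.
With the tool pointing down it reaches from about 0.425 to 0.875 m from the base axis. Payload 4.7 kg.
Tool frame: the origin (TCP) lies midway between the tips of the shut fingers; the grasp point (between the pads) lies 19 mm behind it (ctrl.grip_depth is the distance from the TCP to the grasp point, in m); z points along the fingers, y is the direction in which the jaws open and shut (so a half turn about z gives the same grasp; the last joint's range is limited). The gripper opens to 87 mm and grips with 3 to 60 N. Pads are 19 mm wide; open, the fingers measure 117 mm over their backs; the gripper's body (75 mm by 190 mm) begins 51 mm behind the grasp point.
Start: joints at [-1.243, 0.321, -0.07, 1.45, 0.023, 1.371, -0.057], TCP at [0.201, 0.618, 0.223] pointing down, gripper open.
Joint ranges: [-2.86, 2.86], [-0.3, 2.09], [-1.38, 1.24], [0.06, 2.45], [-1.56, 4.7], [0.09, 2.05], [-2.69, 2.69]. Speed limits (rad/s): [2.57, 2.57, 3.14, 3.14, 3.14, 3.14, 3.14].

INTERFACE

Orientations are given as a rotation vector (axis times angle).
In Python, from bench import ctrl gives the robot as it stands. The module is installed in compiled form; this text tells all that it offers.
- The arm moves only by the shell command python3 -m inch 'ROWS' [FORCE]. ROWS is JSON, a list of rows, each a list of 5 numbers: the opening, from -1 (shut) to 1 (fully open), so that 0 is half open, then the shift along the tool's x, y, z in mm, then the turn about the tool's z in rad. In form: [[fingers, tx, ty, tz, twist], ...]. A call has 1 to 5 rows; each row shifts and turns the pose as measured when the row begins, along the tool's axes as they then stand; what a row does not reach is not made up. A row lasts 1/8 s, in which the tool goes at most 62.5 mm and 10.7 degrees, less where a joint would pass 70% of its speed; a pose out of reach is approached as far as the arm can. A call is refused whole if a number of a shift passes 62.5 or a number of a turn 0.188, either way. A call with a gripper value outside its range is refused whole. The fingers move at their own pace and stop on an object; FORCE is the grip in N (left out, the last holds). Time passes only in rows, so rows that do not move let the fingers close. It gives the time, the measured TCP pose, the force and the opening at its end, in the units of the state.
- ctrl.get_state(): the state, without advancing time (a new reading comes with each control period).
- ctrl.get_image(name): name is "scene" or "top" or "wrist"; returns a dict with "color" (480x640x3 uint8, red, green, blue), "range_z" (480x640 float32, m along the optical axis (not along the pixel's ray), 0 where there is no reading), "K" (3x3 intrinsics, pixels), "distortion" ([k1, k2, p1, p2, k3] as OpenCV has them; the pictures are not rectified), "R" (3x3) and "t" (3): a world point X has camera coordinates R X + t. Camera axes: x right, y down, z forward; pixel columns grow to the right and rows downward; lengths in m; the calibration is good to about 2 mm. A picture is of the moment at which its call begins.
- ctrl.close_job(): hands the job in, once; it reports no verdict.
The state is a dict: "time": time; "joint_positions": joint angles; "qd": joint speeds; "joint_torque": joint torques, N m; "position": TCP position; "tool_rot": TCP orientation; "ft_force": force on the tool from outside, world axes, zero at the start; "torque": the same for the moment, N m; "grip_width": opening from 0.0 (shut) to 1.0 (fully open).
Only numpy, scipy, OpenCV 4.12 (cv2) and the standard library are available. Lean on these libraries where they do the work, as an engineer would, in place of code of your own. Each camera call takes 0.05 s, during which the arm holds its last target. There are 200 camera calls.

## Working session

There is one attempt and no reset: what is moved stays moved. The work goes in short steps, Python scripts to look and compute and a shell command to move; the robot and the scene stay as the last step left them, time stands still between calls to the robot, and variables do not carry over. Pictures are saved under pics/ and viewed, about 12 in all and at most 16, crops included, and the job is handed in when it is done.

```bash
mkdir -p pics; cat > h.py <<'E'
from bench import ctrl
import numpy as np, cv2
from scipy.spatial.transform import Rotation as Ro
def grab(n):
    return ctrl.get_image(n)
def save(im,name,crop=None,scale=1):
    c=im["color"]
    if crop: a,b,d,e=crop; c=c[b:e,a:d]
    if scale!=1: c=cv2.resize(c,None,fx=scale,fy=scale,interpolation=cv2.INTER_CUBIC)
    cv2.imwrite("pics/"+name,c[...,::-1])
def cloud(im):
    h,w=im["range_z"].shape
    u,v=np.meshgrid(np.arange(w),np.arange(h))
    p=cv2.undistortPoints(np.stack([u,v],-1).reshape(-1,1,2).astype(np.float64),np.array(im["K"]),np.array(im["distortion"])).reshape(h,w,2)
    z=im["range_z"].astype(float)
    X=np.dstack([p*z[...,None],z])
    X=(X-np.array(im["t"]))@np.array(im["R"])
    X[z==0]=np.nan
    return X
def st():
    s=ctrl.get_state(); R=Ro.from_rotvec(s["tool_rot"]).as_matrix()
    return s,np.array(s["position"]),R
E
python3 - <<'E'
from h import *
for n in("top","scene"):
    im=grab(n); save(im,n+"0.png"); np.save(n+"0.npy",cloud(im)); np.save(n+"0c.npy",im["color"])
    print(n, np.array(im["R"]).round(2).tolist(), np.array(im["t"]).round(3), (-np.array(im["R"]).T@np.array(im["t"])).round(3))
s,p,R=st(); print(s["time"],p,R.round(2),s["grip_width"])
E
```

```text
top [[-0.03, -1.0, 0.0], [-1.0, 0.03, -0.04], [0.04, -0.01, -1.0]] [0.007 0.604 1.001] [ 0.563 -0.003  1.025]
scene [[-0.38, 0.92, 0.02], [0.7, 0.3, -0.65], [-0.61, -0.24, -0.76]] [ 0.21  -0.408  1.795] [1.453 0.353 1.093]
0.1 [0.20054267 0.61777741 0.22158302] [[-0.95  0.31 -0.  ]
 [ 0.31  0.95 -0.  ]
 [-0.   -0.   -1.  ]] 0.9970253569351658
```

View pics/top0.png

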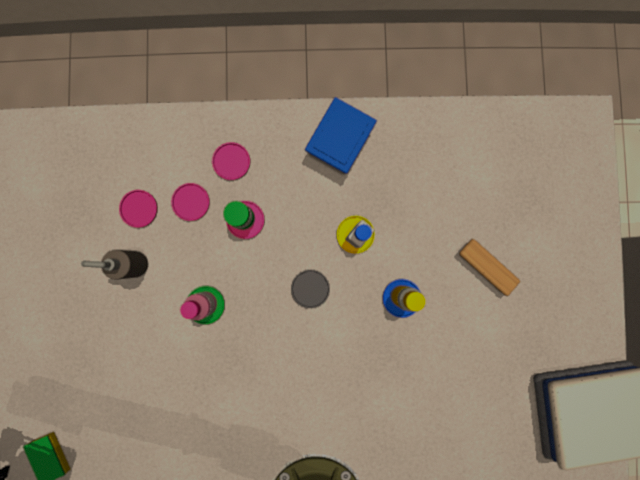

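View pics/scene0.png

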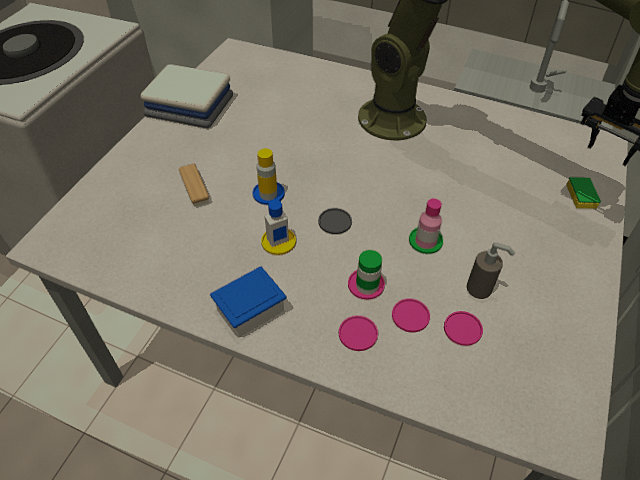

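The top view shows four pink tray candidates: (231,161), (191,202), (138,209) and (244,220), the last with the green jar on it. Green tray (206,305) holds pink, yellow tray (355,235) holds blue, and blue tray (403,298) holds yellow. The grey tray (310,289) is empty and the pump is at (122,264). Next I measure all of these.

```bash
cat >> h.py <<'E'
def mec(P,r=None):
    (x,y),rad=cv2.minEnclosingCircle(np.float32(P)); return np.array([x,y]),rad
def hsvmask(c,hue,tol=10,smin=110,vmin=40):
    H=cv2.cvtColor(c,cv2.COLOR_RGB2HSV).astype(int)
    d=np.abs(H[...,0]-hue); d=np.minimum(d,180-d)
    return (d<tol)&(H[...,1]>smin)&(H[...,2]>vmin)
def fitc(P):
    from scipy.optimize import least_squares
    c0=np.median(P,0)
    f=least_squares(lambda q:np.hypot(*(P-q[:2]).T)-q[2],[*c0,.04],loss="soft_l1",f_scale=.001)
    return f.x
E
python3 - <<'E'
from h import *
for n in("top","scene"):
    X=np.load(n+"0.npy"); c=np.load(n+"0c.npy")
    print(n,"table z",np.nanmedian(X[300:340,330:360,2] if n=="top" else X[300:320,150:190,2]))
    Z=X[...,2]
    # trays: rim ring 6..14mm, raised pts, clusters
    m=((Z>.006)&(Z<.016)&(X[...,0]>.3)&(X[...,0]<.95)&(abs(X[...,1])<.6)).astype(np.uint8)
    nl,L,S,_=cv2.connectedComponentsWithStats(m)
    for i in range(1,nl):
        if S[i,4]>25:
            P=X[L==i][:,:2]; q=fitc(P)
            if .03<q[2]<.06: print("rim",S[i,:5],q.round(4),"dist",np.hypot(*q[:2]).round(3),c[L==i].mean(0).round())
    m=((Z>.06)&(Z<.2)&(X[...,0]>.3)&(X[...,0]<.95)&(abs(X[...,1])<.6)).astype(np.uint8)
    nl,L,S,_=cv2.connectedComponentsWithStats(m)
    for i in range(1,nl):
        if S[i,4]>25:
            P=X[L==i]; zt=np.percentile(P[:,2],97); T=P[P[:,2]>zt-.006]
            ctr,r=mec(T[:,:2]); print("obj",S[i,:5],"top",zt.round(4),"mean",T[:,:2].mean(0).round(4),"mec",ctr.round(4),r)
E
```

```text
top table z -0.0002213698629484543
rim [212 142  38  39 209] [0.7985 0.1781 0.0429] dist 0.818 [148.  57.  89.]
rim [171 183  38  38 211] [0.705  0.2742 0.0423] dist 0.756 [147.  51.  86.]
rim [119 189  38  39 222] [0.6929 0.3974 0.0427] dist 0.799 [143.  48.  82.]
rim [241 201  24  35  98] [0.6611 0.1458 0.0411] dist 0.677 [152.  53.  90.]
rim [336 215  38  38 147] [ 0.6204 -0.1082  0.0421] dist 0.63 [149. 133.  17.]
rim [226 223  27  16  55] [0.6636 0.1471 0.0443] dist 0.68 [134.  43.  71.]
rim [357 229  18  24  56] [ 0.6223 -0.1077  0.0437] dist 0.632 [151. 141.  24.]
rim [138 251  10  26  43] [0.5648 0.4085 0.032 ] dist 0.697 [50. 43. 36.]
rim [291 269  39  39 222] [ 0.4982 -0.0006  0.0426] dist 0.498 [89. 81. 74.]
rim [383 278  37  40 191] [ 0.4705 -0.2121  0.0426] dist 0.516 [ 43.  70. 127.]
rim [187 285  38  40 173] [0.4664 0.2435 0.043 ] dist 0.526 [ 44. 108.  48.]
obj [ 305   97   73   77 3090] top 0.0711 mean [ 0.837  -0.0766] mec [ 0.8384 -0.0777] 0.085364930331707
obj [223 201  29  28 612] top 0.1113 mean [0.6635 0.1513] mec [0.6637 0.1514] 0.026922648772597313
obj [347 2
[... 1103 characters left out ...]
146.  42.  85.]
rim [339 314  40  37 333] [0.8025 0.1809 0.0421] dist 0.823 [151.  52.  92.]
obj [256 148  20  38 617] top 0.1562 mean [ 0.4801 -0.2067] mec [ 0.4783 -0.2057] 0.021956872195005417
obj [419 199  23  37 614] top 0.1456 mean [0.4735 0.2463] mec [0.4729 0.2466] 0.01989053748548031
obj [265 200  23  33 534] top 0.1354 mean [ 0.6207 -0.1088] mec [ 0.619  -0.1079] 0.019134020432829857
obj [471 243  43  42 946] top 0.1711 mean [0.5699 0.4275] mec [0.5686 0.4283] 0.023103944957256317
obj [357 250  25  32 638] top 0.1115 mean [0.6694 0.1544] mec [0.6682 0.1548] 0.028610028326511383
obj [ 210  267   77   60 2460] top 0.0732 mean [ 0.8454 -0.0738] mec [ 0.8417 -0.0723] 0.0825359970331192
```

Both cameras agree to about 3 mm. The heights (0.111, 0.145, 0.156, 0.135) and the rim radii (about 43 mm) match the given sizes. For tray_pink, the base distances are 0.678 at (244,220), 0.758 at (191,202), 0.80 at (138,209) and 0.82 at (231,161), so I choose (244,220). I check that choice with a crop.

```bash
cat >> h.py <<'E'
import sys
T=dict(pink=(.663,.148),blue=(.472,-.2115),green=(.468,.245),yellow=(.622,-.106),grey=(.4995,.0015))
B=dict(green=(.666,.153),pink=(.4715,.2455),blue=(.619,-.110),yellow=(.4775,-.207))
def to(x,y,z):
    s,p,R=st(); d=R.T@(np.array([x,y,z])-p)*1000
    print("t",round(s["time"],2),"p",p.round(4),"tilt",R[2].round(3),"yaw",np.arctan2(R[1,1],R[0,1]).round(3),"w",round(s["grip_width"],3),"f",np.round(s["ft_force"],1),"| tool shift mm",d.round(1))
E
python3 - <<'E'
from h import *
save(dict(color=np.load("top0c.npy")),"crop.png",(100,130,270,330),3)
to(*B["green"],.2); print(st()[2].round(3))
E
```

```text
t 0.1 p [0.2005 0.6178 0.2216] tilt [-0.    -0.002 -1.   ] yaw 1.257 w 0.997 f [-0.1 -0.3  0.7] | tool shift mm [-586.2 -298.4   22.2]
[[-0.951  0.309 -0.   ]
 [ 0.309  0.951 -0.002]
 [-0.    -0.002 -1.   ]]
```

View pics/crop.png

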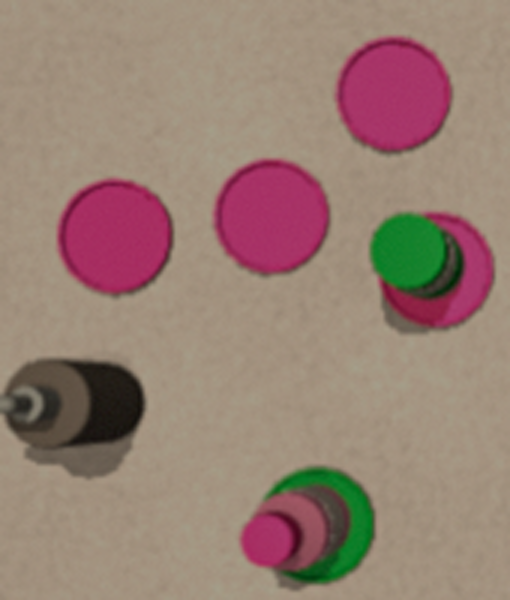

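The crop shows the green jar standing in the pink tray at crop (435,270), which is the one nearest the base, with the three empty decoys beside it. Moving now.

```bash
python3 -m inch '[[1,-49,-25,0,0],[1,-49,-25,0,0],[1,-49,-25,0,0],[1,-49,-25,0,0],[1,-49,-25,0,0]]' 25; python3 -c "
from h import *
to(*B['green'],.2)"
```

```text
time: 0.72
position: [0.3947, 0.4216, 0.2179]
tool_rot: [-0.471, -3.102, 0.007]
ft_force: [0.5, 0.6, -1.3]
grip_width: 1.001
t 0.72 p [0.3947 0.4216 0.2179] tilt [ 0.004 -0.005 -1.   ] yaw 1.269 w 1.001 f [ 0.5  0.6 -1.3] | tool shift mm [-338.9 -175.7   17.6]
```

```bash
python3 -m inch '[[1,-49,-26,0,0],[1,-49,-26,0,0],[1,-49,-26,0,0],[1,-49,-26,0,0],[1,-49,-26,0,0]]' 
python3 -m inch '[[1,-49,-26,0,0],[1,-40,-20,0,0],[1,0,0,0,0]]'; python3 -c "
from h import *
to(*B['green'],.15)"
```

```text
time: 1.35
position: [0.5944, 0.2173, 0.2158]
tool_rot: [-0.469, -3.1, 0.009]
ft_force: [-0.3, 0.0, -0.0]
grip_width: 1.002
time: 1.72
position: [0.6695, 0.1376, 0.2134]
tool_rot: [-0.482, -3.097, 0.016]
ft_force: [-0.7, 0.3, 0.5]
grip_width: 1.0
t 1.73 p [0.6695 0.1376 0.2134] tilt [ 0.005 -0.011 -1.   ] yaw 1.262 w 1.0 f [-0.7  0.3  0.5] | tool shift mm [ 7.7 14.3 63.3]
```

```bash
python3 -m inch '[[1,8,14,20,0],[1,0,0,0,0]]'; python3 -c "
from h import *
to(*B['green'],.056)"
```

```text
time: 1.98
position: [0.6637, 0.1572, 0.1903]
tool_rot: [-0.477, -3.094, 0.015]
ft_force: [-1.5, -0.2, -0.0]
grip_width: 0.999
t 1.98 p [0.6637 0.1572 0.1903] tilt [ 0.01  -0.011 -1.   ] yaw 1.265 w 0.999 f [-1.5 -0.2 -0. ] | tool shift mm [ -4.8  -1.9 134.2]
```

```bash
python3 -m inch '[[1,-2,-1,34,0],[1,-2,0,34,0],[1,0,0,34,0],[1,0,0,28,0],[1,0,0,0,0]]'; python3 -c "
from h import *
to(*B['green'],.056)"
```

```text
time: 2.6
position: [0.6606, 0.1659, 0.057]
tool_rot: [-0.453, -3.096, 0.008]
ft_force: [0.5, 0.1, -0.1]
grip_width: 1.001
t 2.6 p [0.6606 0.1659 0.057 ] tilt [ 0.012 -0.007 -1.   ] yaw 1.28 w 1.001 f [ 0.5  0.1 -0.1] | tool shift mm [ -8.9 -10.8   1. ]
```

```bash
python3 -m inch '[[1,-9,-10,1,0],[1,0,0,0,0]]'; python3 -c "
from h import *
to(*B['green'],.056)"
```

```text
time: 2.85
position: [0.6678, 0.1545, 0.0588]
tool_rot: [-0.45, -3.099, 0.006]
ft_force: [0.2, -0.3, 1.5]
grip_width: 0.999
t 2.85 p [0.6678 0.1545 0.0588] tilt [ 0.009 -0.005 -1.   ] yaw 1.283 w 0.999 f [ 0.2 -0.3  1.5] | tool shift mm [ 1.2 -1.9  2.8]
```

```bash
python3 -m inch '[[-1,0,0,0,0],[-1,0,0,0,0],[-1,0,0,0,0],[-1,0,0,0,0]]' 25; python3 -m inch '[[-1,0,0,-15,0],[-1,0,0,-25,0],[-1,0,0,-25,0],[-1,0,0,-5,0]]'; python3 -c "
from h import *
to(*T['grey'],.12)"
```

```text
time: 3.35
position: [0.6694, 0.1537, 0.0618]
tool_rot: [-0.452, -3.103, 0.005]
ft_force: [0.4, -0.7, -1.1]
grip_width: 0.635
time: 3.85
position: [0.668, 0.1548, 0.1326]
tool_rot: [-0.45, -3.098, 0.005]
ft_force: [1.5, 0.5, -2.9]
grip_width: 0.639
t 3.85 p [0.668  0.1548 0.1326] tilt [ 0.01  -0.005 -1.   ] yaw 1.282 w 0.639 f [ 1.5  0.5 -2.9] | tool shift mm [ 117.8 -194.8   14.8]
```

```bash
python3 -m inch '[[-1,10,-17,0,0],[-1,16,-26,0,0],[-1,16,-26,0,0],[-1,16,-26,0,0],[-1,16,-26,0,0]]'; python3 -m inch '[[-1,16,-26,0,0],[-1,15,-26,0,0],[-1,10,-16,0,0],[-1,0,0,0,0]]'; python3 -c "
from h import *
to(*T['grey'],.062)"
```

```text
time: 4.47
position: [0.5582, 0.0604, 0.1303]
tool_rot: [-0.442, -3.095, 0.006]
ft_force: [0.3, -0.8, -2.4]
grip_width: 0.634
time: 4.97
position: [0.4948, 0.0039, 0.1292]
tool_rot: [-0.445, -3.091, 0.005]
ft_force: [0.2, -0.0, -3.1]
grip_width: 0.64
t 4.97 p [0.4948 0.0039 0.1292] tilt [ 0.018 -0.006 -1.   ] yaw 1.285 w 0.64 f [ 0.2 -0.  -3.1] | tool shift mm [-6.4 -0.5 67.1]
```

```bash
python3 -m inch '[[-1,-5,0,20,0],[-1,-1,0,20,0],[-1,0,0,10,0],[-1,0,0,0,0]]'; python3 -c "
from h import *
to(*T['grey'],.062)"
```

```text
time: 5.48
position: [0.5035, 0.0064, 0.0785]
tool_rot: [-0.439, -3.096, 0.001]
ft_force: [-0.1, 0.6, -2.5]
grip_width: 0.64
t 5.47 p [0.5035 0.0064 0.0785] tilt [ 0.014 -0.003 -1.   ] yaw 1.289 w 0.64 f [-0.1  0.6 -2.5] | tool shift mm [ 2.3 -5.8 16.6]
```

```bash
python3 -m inch '[[-1,2,-6,8,0],[-1,0,0,6,0],[-1,0,0,0,0]]'; python3 -c "
from h import *
to(*T['grey'],.062)"
```

```text
time: 5.85
position: [0.5007, 0.0013, 0.0648]
tool_rot: [-0.438, -3.098, 0.0]
ft_force: [-0.7, -0.7, -3.2]
grip_width: 0.64
t 5.85 p [0.5007 0.0013 0.0648] tilt [ 0.012 -0.002 -1.   ] yaw 1.29 w 0.64 f [-0.7 -0.7 -3.2] | tool shift mm [ 1.2 -0.2  2.9]
```

```bash
python3 -m inch '[[-1,0,0,3,0],[-1,0,0,1,0]]'; python3 -m inch '[[1,0,0,0,0],[1,0,0,0,0],[1,0,0,0,0]]';  python3 -c "
from h import *
to(*T['grey'],.2)"
```

```text
time: 6.1
position: [0.5014, 0.0012, 0.0617]
tool_rot: [-0.439, -3.1, -0.0]
ft_force: [-2.1, -0.3, 3.9]
grip_width: 0.637
time: 6.48
position: [0.5029, 0.0014, 0.0629]
tool_rot: [-0.439, -3.103, -0.002]
ft_force: [-0.1, 0.3, -0.7]
grip_width: 0.896
t 6.47 p [0.5029 0.0014 0.0629] tilt [ 0.008  0.    -1.   ] yaw 1.29 w 0.896 f [-0.1  0.3 -0.7] | tool shift mm [   4.4   -0.8 -137.1]
```

```bash
python3 -m inch '[[1,0,0,-10,0],[1,0,0,-30,0],[1,0,0,-40,0],[1,0,0,-50,0],[1,0,0,0,0]]';  python3 -c "
from h import *
to(*B['pink'],.2)
for n in ('top',):
    im=grab(n);X=cloud(im);Z=X[...,2]
    m=((Z>.1)&(Z<.12)&hsvmask(im['color'],65,15)); m[:,:220]=0
    P=X[m]; print(len(P),mec(P[:,:2]))"
```

```text
time: 7.1
position: [0.5045, 0.0011, 0.1996]
tool_rot: [-0.44, -3.105, -0.003]
ft_force: [0.3, -0.1, -0.5]
grip_width: 1.001
t 7.1 p [0.5045 0.0011 0.1996] tilt [ 0.006  0.001 -1.   ] yaw 1.289 w 1.001 f [ 0.3 -0.1 -0.5] | tool shift mm [ 99.6 225.6   0.4]
0 (array([0., 0.]), 0.0)
```

```bash
python3 -m inch '[[1,15,34,0,0],[1,24,55,0,0],[1,24,55,0,0],[1,24,55,0,0],[1,13,27,0,0]]'; python3 -m inch '[[1,0,0,0,0]]'; python3 -c "
from h import *
to(*B['pink'],.11)
im=grab('top');X=cloud(im);Z=X[...,2]
m=((Z>.1)&(Z<.12)&(X[...,0]>.4)&(X[...,0]<.6)&(abs(X[...,1])<.1))
P=X[m]; print(len(P),mec(P[:,:2]),P[:,2].mean())"
```

```text
time: 7.78
position: [0.4674, 0.2483, 0.1934]
tool_rot: [-0.452, -3.094, 0.005]
ft_force: [-0.2, -0.5, -0.8]
grip_width: 1.0
time: 7.9
position: [0.4656, 0.2507, 0.192]
tool_rot: [-0.444, -3.093, 0.007]
ft_force: [-0.8, -0.8, 0.3]
grip_width: 1.003
t 7.9 p [0.4656 0.2507 0.192 ] tilt [ 0.016 -0.007 -1.   ] yaw 1.286 w 1.003 f [-0.8 -0.8  0.3] | tool shift mm [-8.4 -2.8 81.9]
524 (array([4.97885615e-01, 4.30419568e-05]), 0.026914391666650772) 0.10848521100817217
```

```bash
python3 -m inch '[[1,-8,-3,25,0],[1,-1,0,25,0],[1,-1,0,20,0],[1,0,0,0,0]]'; python3 -c "
from h import *
to(*B['pink'],.112)"
```

```text
time: 8.45
position: [0.4753, 0.2337, 0.1185]
tool_rot: [-0.464, -3.089, 0.016]
ft_force: [0.0, -0.2, 0.0]
grip_width: 0.999
t 8.45 p [0.4753 0.2337 0.1185] tilt [ 0.016 -0.013 -1.   ] yaw 1.273 w 0.999 f [ 0.  -0.2  0. ] | tool shift mm [ 7.  10.2  6.5]
```

```bash
python3 -m inch '[[1,7,10,6,0],[1,0,0,0,0]]'; python3 -c "
from h import *
to(*B['pink'],.112)"
```

```text
time: 8.7
position: [0.4721, 0.245, 0.1134]
tool_rot: [-0.468, -3.09, 0.014]
ft_force: [-0.1, 0.0, 0.6]
grip_width: 1.001
t 8.7 p [0.4721 0.245  0.1134] tilt [ 0.015 -0.012 -1.   ] yaw 1.27 w 1.001 f [-0.1  0.   0.6] | tool shift mm [0.8 0.3 1.4]
```

```bash
python3 -m inch '[[-1,0,0,0,0],[-1,0,0,0,0],[-1,0,0,0,0],[-1,0,0,0,0],[-1,0,0,0,0]]' 30; python3 -m inch '[[-1,0,0,0,0]]'; python3 -m inch '[[-1,0,0,-10,0],[-1,0,0,-20,0],[-1,0,0,-20,0],[-1,0,0,-15,0],[-1,0,0,0,0]]'; python3 -c "
from h import *
to(*T['pink'],.165)"
```

```text
time: 9.32
position: [0.4732, 0.2455, 0.1152]
tool_rot: [-0.467, -3.092, 0.012]
ft_force: [-0.0, 0.0, 0.6]
grip_width: 0.52
time: 9.45
position: [0.4732, 0.2454, 0.1152]
tool_rot: [-0.467, -3.092, 0.012]
ft_force: [0.5, -0.2, 1.0]
grip_width: 0.405
time: 10.07
position: [0.4729, 0.2449, 0.1816]
tool_rot: [-0.467, -3.089, 0.016]
ft_force: [-0.6, 0.1, -2.6]
grip_width: 0.402
t 10.07 p [0.4729 0.2449 0.1816] tilt [ 0.015 -0.013 -1.   ] yaw 1.271 w 0.402 f [-0.6  0.1 -2.6] | tool shift mm [-210.5  -36.2   13.8]
```

```bash
python3 -m inch '[[-1,-10,-2,0,0],[-1,-18,-3,0,0],[-1,-24,-4,0,0],[-1,-26,-4,0,0],[-1,-26,-4,0,0]]' 40; python3 -m inch '[[-1,-26,-4,0,0],[-1,-26,-4,0,0],[-1,-24,-4,0,0],[-1,-15,-3,0,0],[-1,-8,-2,0,0]]'; python3 -c "
from h import *
to(*T['pink'],.165)
im=grab('scene'); save(im,'s1.png',(280,160,560,370),2)"
```

```text
time: 10.7
position: [0.571, 0.194, 0.1762]
tool_rot: [-0.464, -3.087, 0.023]
ft_force: [0.0, 0.2, -1.6]
grip_width: 0.402
time: 11.32
position: [0.6673, 0.1385, 0.1686]
tool_rot: [-0.474, -3.081, 0.035]
ft_force: [0.1, 0.9, -3.3]
grip_width: 0.402
t 11.32 p [0.6673 0.1385 0.1686] tilt [ 0.02  -0.026 -0.999] yaw 1.266 w 0.402 f [ 0.1  0.9 -3.3] | tool shift mm [6.8 7.8 3.5]
```

View pics/s1.png

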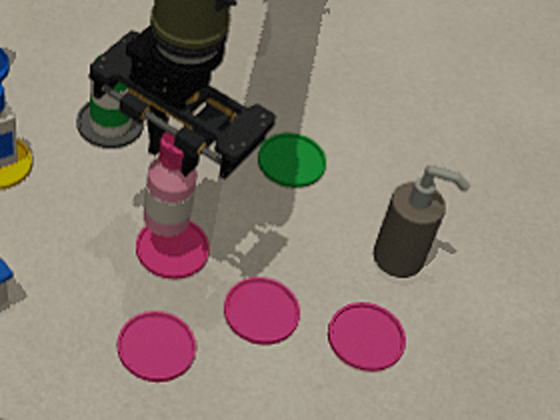

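```bash
python3 -m inch '[[-1,6,7,10,0],[-1,0,0,16,0],[-1,0,0,12,0],[-1,0,0,0,0]]'; python3 -c "
from h import *
to(*T['pink'],.116); print(st()[2][:,2])"
```

```text
time: 11.88
position: [0.6601, 0.1487, 0.1266]
tool_rot: [-0.469, -3.079, 0.035]
ft_force: [-0.8, -0.2, -3.0]
grip_width: 0.401
t 11.88 p [0.6601 0.1487 0.1266] tilt [ 0.023 -0.026 -0.999] yaw 1.269 w 0.401 f [-0.8 -0.2 -3. ] | tool shift mm [-3.2  0.5 10.5]
[-0.02993022 -0.01791983 -0.99939135]
```

```bash
python3 -m inch '[[-1,-6,0,5,0],[-1,0,0,2,0],[-1,0,0,0,0]]'; python3 -c "
from h import *
to(*T['pink'],.116); print(st()[2][:,2])"; python3 -m inch '[[-1,0,0,2,0],[-1,0,0,1,0]]'
```

```text
time: 12.25
position: [0.6666, 0.1467, 0.1198]
tool_rot: [-0.47, -3.08, 0.034]
ft_force: [0.7, -0.1, -2.6]
grip_width: 0.401
t 12.25 p [0.6666 0.1467 0.1198] tilt [ 0.022 -0.025 -0.999] yaw 1.268 w 0.401 f [ 0.7 -0.1 -2.6] | tool shift mm [3.8 0.3 3.9]
[-0.02834525 -0.01767372 -0.99944194]
time: 12.5
position: [0.667, 0.1465, 0.1173]
tool_rot: [-0.47, -3.081, 0.033]
ft_force: [0.8, 0.2, -2.5]
grip_width: 0.405
```

Not in contact yet; lower until the force changes.

```bash
python3 -m inch '[[-1,0,0,2,0],[-1,0,0,0,0]]'; python3 -m inch '[[-1,0,0,2,0],[-1,0,0,0,0]]'
```

```text
time: 12.75
position: [0.6671, 0.1465, 0.1156]
tool_rot: [-0.47, -3.082, 0.033]
ft_force: [0.1, -0.1, -2.0]
grip_width: 0.403
time: 13.0
position: [0.668, 0.1463, 0.1158]
tool_rot: [-0.471, -3.084, 0.032]
ft_force: [-0.3, -0.1, -3.3]
grip_width: 0.406
```

```bash
python3 -m inch '[[-1,0,0,3,0]]'; python3 -m inch '[[-1,0,0,3,0]]'
```

```text
time: 13.12
position: [0.6691, 0.1459, 0.1154]
tool_rot: [-0.472, -3.087, 0.031]
ft_force: [-3.5, -2.6, 15.8]
grip_width: 0.405
time: 13.25
position: [0.6699, 0.1457, 0.1155]
tool_rot: [-0.472, -3.089, 0.029]
ft_force: [-3.6, -1.3, 13.2]
grip_width: 0.407
```

Contact. Release and rise.

```bash
python3 -m inch '[[-1,0,0,-1,0],[0.2,0,0,0,0],[0.4,0,0,0,0],[1,0,0,0,0],[1,0,0,0,0]]'; python3 -m inch '[[1,0,0,0,0],[1,0,0,-10,0],[1,0,0,-30,0],[1,0,0,-30,0],[1,0,0,-20,0]]';  python3 -c "
from h import *
to(.4996,.0017,.2)"
```

```text
time: 13.88
position: [0.6701, 0.146, 0.1161]
tool_rot: [-0.472, -3.09, 0.029]
ft_force: [-0.5, 0.4, 1.2]
grip_width: 0.775
time: 14.5
position: [0.671, 0.1474, 0.2085]
tool_rot: [-0.472, -3.087, 0.031]
ft_force: [0.5, -0.0, -0.4]
grip_width: 1.0
t 14.5 p [0.671  0.1474 0.2085] tilt [ 0.015 -0.022 -1.   ] yaw 1.268 w 1.0 f [ 0.5 -0.  -0.4] | tool shift mm [ 119.9 -189.9   14.5]
```

```bash
python3 -m inch '[[1,20,-30,0,0],[1,26,-41,0,0],[1,26,-41,0,0],[1,26,-41,0,0],[1,18,-30,0,0]]'; python3 -m inch '[[1,0,0,0,0]]'; python3 -c "
from h import *
to(.4996,.0017,.061)
im=grab('top');X=cloud(im);Z=X[...,2]
m=((Z>.135)&(Z<.15)&(X[...,0]>.6)&(X[...,0]<.72)&(abs(X[...,1]-.15)<.06))
P=X[m]; print(len(P),mec(P[:,:2]),P[:,2].mean())"
```

```text
time: 15.12
position: [0.5052, 0.0058, 0.2197]
tool_rot: [-0.468, -3.099, 0.024]
ft_force: [-0.2, -0.3, 0.7]
grip_width: 0.999
time: 15.25
position: [0.5042, 0.0036, 0.2212]
tool_rot: [-0.474, -3.1, 0.022]
ft_force: [0.3, 0.7, 0.0]
grip_width: 1.002
t 15.25 p [0.5042 0.0036 0.2212] tilt [ 0.004 -0.015 -1.   ] yaw 1.267 w 1.002 f [0.3 0.7 0. ] | tool shift mm [  3.3  -0.8 160.2]
251 (array([0.66462475, 0.14307949]), 0.018095988780260086) 0.14304449876752362
```

```bash
python3 -m inch '[[1,3,-1,30,0],[1,0,0,35,0],[1,0,0,28,0],[1,0,0,0,0]]'; python3 -c "
from h import *
to(.4996,.0017,.061)"
```

```text
time: 15.8
position: [0.5065, 0.0086, 0.1284]
tool_rot: [0.464, 3.106, -0.016]
ft_force: [0.0, -0.3, 0.5]
grip_width: 1.002
t 15.8 p [0.5065 0.0086 0.1284] tilt [-0.002 -0.01  -1.   ] yaw 1.274 w 1.002 f [ 0.  -0.3  0.5] | tool shift mm [ 4.7 -7.9 67.5]
```

```bash
python3 -m inch '[[1,5,-8,10,0],[1,0,0,20,0],[1,0,0,22,0],[1,0,0,14,0],[1,0,0,0,0]]'; python3 -c "
from h import *
to(.4996,.0017,.061)"
```

```text
time: 16.42
position: [0.5033, 0.002, 0.065]
tool_rot: [0.46, 3.099, -0.013]
ft_force: [0.1, 1.1, 0.5]
grip_width: 0.998
t 16.43 p [0.5033 0.002  0.065 ] tilt [-0.01  -0.007 -1.   ] yaw 1.276 w 0.998 f [0.1 1.1 0.5] | tool shift mm [ 3.4 -1.3  4. ]
```

```bash
python3 -m inch '[[1,3,-1,4,0],[-1,0,0,0,0],[-1,0,0,0,0],[-1,0,0,0,0],[-1,0,0,0,0]]' 30; python3 -c "
from h import *
to(.4996,.0017,.061)"; python3 -m inch '[[-1,0,0,-10,0],[-1,0,0,-20,0],[-1,0,0,-25,0],[-1,0,0,-10,0],[-1,0,0,0,0]]'; python3 -c "
from h import *
to(*T['green'],.12)"
```

```text
time: 17.05
position: [0.5018, 0.0015, 0.0634]
tool_rot: [0.459, 3.095, -0.012]
ft_force: [0.1, -1.0, -1.8]
grip_width: 0.633
t 17.05 p [0.5018 0.0015 0.0634] tilt [-0.014 -0.006 -1.   ] yaw 1.276 w 0.633 f [ 0.1 -1.  -1.8] | tool shift mm [ 2.2 -0.4  2.4]
time: 17.68
position: [0.4988, 0.0024, 0.1292]
tool_rot: [0.46, 3.099, -0.013]
ft_force: [-0.7, -0.2, -4.0]
grip_width: 0.638
t 17.68 p [0.4988 0.0024 0.1292] tilt [-0.01  -0.007 -1.   ] yaw 1.276 w 0.638 f [-0.7 -0.2 -4. ] | tool shift mm [100.  223.2   6.7]
```

```bash
python3 -m inch '[[-1,6,14,0,0],[-1,12,27,0,0],[-1,13,30,0,0],[-1,13,30,0,0],[-1,13,30,0,0]]'; python3 -m inch '[[-1,13,30,0,0],[-1,13,27,0,0],[-1,11,24,0,0],[-1,6,12,0,0],[-1,0,0,0,0]]'; python3 -c "
from h import *
to(*T['green'],.0634)"
```

```text
time: 18.3
position: [0.478, 0.1497, 0.1226]
tool_rot: [0.467, 3.106, -0.017]
ft_force: [0.5, -0.1, -3.1]
grip_width: 0.636
time: 18.92
position: [0.4564, 0.2611, 0.1159]
tool_rot: [-0.451, -3.1, 0.022]
ft_force: [-0.8, -1.4, -2.6]
grip_width: 0.636
t 18.93 p [0.4564 0.2611 0.1159] tilt [ 0.006 -0.015 -1.   ] yaw 1.282 w 0.636 f [-0.8 -1.4 -2.6] | tool shift mm [-16.  -11.3  52.6]
```

```bash
python3 -m inch '[[-1,-15,-10,8,0],[-1,0,0,15,0],[-1,0,0,12,0],[-1,0,0,0,0]]'; python3 -c "
from h import *
to(*T['green'],.0634)"
```

```text
time: 19.42
position: [0.4688, 0.2406, 0.0771]
tool_rot: [-0.461, -3.098, 0.028]
ft_force: [-0.7, -0.2, -2.4]
grip_width: 0.637
t 19.43 p [0.4688 0.2406 0.0771] tilt [ 0.007 -0.019 -1.   ] yaw 1.276 w 0.637 f [-0.7 -0.2 -2.4] | tool shift mm [ 1.9  4.2 13.7]
```

```bash
python3 -m inch '[[-1,1,4,7,0],[-1,0,0,4,0],[-1,0,0,0,0]]'; python3 -m inch '[[-1,0,0,3,0]]';python3 -m inch '[[-1,0,0,2,0]]'
```

```text
time: 19.8
position: [0.469, 0.2454, 0.0657]
tool_rot: [-0.46, -3.098, 0.027]
ft_force: [-0.8, -0.1, -2.8]
grip_width: 0.639
time: 19.92
position: [0.4693, 0.2458, 0.0635]
tool_rot: [-0.459, -3.099, 0.026]
ft_force: [-5.3, -2.8, 19.4]
grip_width: 0.633
time: 20.05
position: [0.4696, 0.2458, 0.0636]
tool_rot: [-0.459, -3.099, 0.026]
ft_force: [-5.2, -4.2, 15.7]
grip_width: 0.639
```

Contact at the expected height. Release, rise, and check.

```bash
python3 -m inch '[[-1,0,0,-1,0],[1,0,0,0,0],[1,0,0,0,0],[1,0,0,0,0],[1,0,0,-5,0]]'; python3 -m inch '[[1,0,0,-30,0],[1,0,0,-40,0],[1,0,0,-45,0],[1,0,0,-25,0]]';  python3 -c "
from h import *
to(*B['blue'],.2)"
```

```text
time: 20.68
position: [0.471, 0.2467, 0.0712]
tool_rot: [-0.46, -3.102, 0.022]
ft_force: [0.2, 0.1, -0.0]
grip_width: 0.964
time: 21.18
position: [0.471, 0.248, 0.2144]
tool_rot: [-0.459, -3.099, 0.026]
ft_force: [-0.2, 0.2, -0.4]
grip_width: 1.0
t 21.18 p [0.471  0.248  0.2144] tilt [ 0.006 -0.017 -1.   ] yaw 1.277 w 1.0 f [-0.2  0.2 -0.4] | tool shift mm [-245.5 -299.5   18.2]
```

```bash
python3 -m inch '[[1,-28,-34,0,0],[1,-37,-45,0,0],[1,-37,-45,0,0],[1,-37,-45,0,0],[1,-37,-45,0,0]]'; python3 -m inch '[[1,-37,-45,0,0],[1,-25,-32,0,0],[1,0,0,0,0]]'; python3 -c "
from h import *
to(*B['blue'],.103)
im=grab('top');X=cloud(im);Z=X[...,2]
for lo,x,y in ((.1,.468,.245),(.135,.663,.148)):
    m=((Z>lo)&(Z<.15)&(abs(X[...,0]-x)<.05)&(abs(X[...,1]-y)<.05))
    P=X[m]; print(len(P),mec(P[:,:2]),P[:,2].mean())"
```

```text
time: 21.8
position: [0.5826, -0.0059, 0.2229]
tool_rot: [0.438, 3.111, -0.012]
ft_force: [0.3, 0.7, -1.9]
grip_width: 1.001
time: 22.18
position: [0.6224, -0.1068, 0.2248]
tool_rot: [0.451, 3.106, -0.017]
ft_force: [0.0, -1.1, -0.3]
grip_width: 1.001
t 22.18 p [ 0.6224 -0.1068  0.2248] tilt [-0.004 -0.01  -1.   ] yaw 1.283 w 1.001 f [ 0.  -1.1 -0.3] | tool shift mm [  2.9  -2.7 121.9]
520 (array([0.46539634, 0.24454181]), 0.027066132053732872) 0.10807644810399082
252 (array([0.66453683, 0.14338365]), 0.0180827546864748) 0.1428905060073682
```

Green jar and pink bottle are home, with centres within 4 mm of their trays. Now the blue bottle.

```bash
python3 -m inch '[[1,3,-3,25,0],[1,0,0,30,0],[1,0,0,15,0],[1,0,0,0,0]]'; python3 -c "
from h import *
to(*B['blue'],.101)"
```

```text
time: 22.72
position: [0.6193, -0.0997, 0.1546]
tool_rot: [0.433, 3.107, -0.007]
ft_force: [0.0, 0.2, -1.2]
grip_width: 1.001
t 22.73 p [ 0.6193 -0.0997  0.1546] tilt [-0.005 -0.004 -1.   ] yaw 1.294 w 1.001 f [ 0.   0.2 -1.2] | tool shift mm [-2.3 -9.8 53.7]
```

```bash
python3 -m inch '[[1,-2,-10,5,0],[1,0,0,18,0],[1,0,0,18,0],[1,0,0,11,0],[1,0,0,0,0]]'; python3 -c "
from h import *
to(*B['blue'],.101)"
```

```text
time: 23.35
position: [0.6197, -0.1104, 0.1009]
tool_rot: [0.432, 3.105, -0.007]
ft_force: [0.4, -0.2, -0.3]
grip_width: 1.0
t 23.35 p [ 0.6197 -0.1104  0.1009] tilt [-0.007 -0.003 -1.   ] yaw 1.294 w 1.0 f [ 0.4 -0.2 -0.3] | tool shift mm [ 0.8  0.2 -0.1]
```

```bash
python3 -m inch '[[-1,0,0,0,0],[-1,0,0,0,0],[-1,0,0,0,0],[-1,0,0,0,0],[-1,0,0,0,0]]' 40; python3 -m inch '[[-1,0,0,0,0],[-1,0,0,0,0]]'; python3 -m inch '[[-1,0,0,-10,0],[-1,0,0,-20,0],[-1,0,0,-20,0],[-1,0,0,-12,0],[-1,0,0,0,0]]'; python3 -c "
from h import *
to(*T['grey'],.16)"
```

```text
time: 23.98
position: [0.6209, -0.1104, 0.1026]
tool_rot: [0.431, 3.102, -0.006]
ft_force: [0.6, 0.3, -0.9]
grip_width: 0.516
time: 24.22
position: [0.621, -0.1106, 0.1027]
tool_rot: [0.431, 3.102, -0.007]
ft_force: [-0.2, -0.4, -0.7]
grip_width: 0.375
time: 24.85
position: [0.6202, -0.1101, 0.1693]
tool_rot: [0.431, 3.102, -0.006]
ft_force: [-0.3, 0.2, -3.3]
grip_width: 0.381
t 24.85 p [ 0.6202 -0.1101  0.1693] tilt [-0.01  -0.003 -1.   ] yaw 1.294 w 0.381 f [-0.3  0.2 -3.3] | tool shift mm [146.7  74.5   7.6]
```

```bash
python3 -m inch '[[-1,8,4,0,0],[-1,14,7,0,0],[-1,18,9,0,0],[-1,20,10,0,0],[-1,20,10,0,0]]'; python3 -m inch '[[-1,20,10,0,0],[-1,18,9,0,0],[-1,14,7,0,0],[-1,8,4,0,0],[-1,0,0,0,0]]'; python3 -c "
from h import *
to(*T['grey'],.1027);print(st()[2][:,2])"
```

```text
time: 25.48
position: [0.5477, -0.0461, 0.1649]
tool_rot: [0.433, 3.109, -0.007]
ft_force: [0.2, 0.2, -2.1]
grip_width: 0.382
time: 26.1
position: [0.4906, 0.0047, 0.1623]
tool_rot: [-0.424, -3.11, 0.006]
ft_force: [0.7, -0.4, -2.3]
grip_width: 0.378
t 26.1 p [0.4906 0.0047 0.1623] tilt [ 0.002 -0.004 -1.   ] yaw 1.3 w 0.378 f [ 0.7 -0.4 -2.3] | tool shift mm [-9.6 -0.4 59.6]
[-0.00308313 -0.0035142  -0.99998907]
```

```bash
python3 -m inch '[[-1,-9,0,8,0],[-1,0,0,16,0],[-1,0,0,16,0],[-1,0,0,8,0],[-1,0,0,0,0]]'; python3 -c "
from h import *
to(*T['grey'],.1027);print(st()[2][:,2])"
```

```text
time: 26.72
position: [0.5, -0.0003, 0.1093]
tool_rot: [-0.429, -3.108, 0.01]
ft_force: [0.5, 0.3, -2.4]
grip_width: 0.385
t 26.73 p [ 5.000e-01 -3.000e-04  1.093e-01] tilt [ 0.004 -0.007 -1.   ] yaw 1.297 w 0.385 f [ 0.5  0.3 -2.4] | tool shift mm [0.9 1.6 6.6]
[-0.0051978  -0.00547181 -0.99997152]
```

```bash
python3 -m inch '[[-1,0,1,4,0],[-1,0,0,2,0]]'; python3 -m inch '[[-1,0,0,2,0]]'; python3 -m inch '[[-1,0,0,2,0]]'
```

```text
time: 26.98
position: [0.5008, 0.0008, 0.1035]
tool_rot: [-0.429, -3.109, 0.009]
ft_force: [0.2, 0.4, -2.3]
grip_width: 0.38
time: 27.1
position: [0.5014, 0.0008, 0.1027]
tool_rot: [-0.429, -3.11, 0.008]
ft_force: [-3.3, -0.5, 12.6]
grip_width: 0.381
time: 27.22
position: [0.5022, 0.0007, 0.1029]
tool_rot: [-0.429, -3.112, 0.008]
ft_force: [-3.9, -0.0, 12.7]
grip_width: 0.379
```

```bash
python3 -m inch '[[-1,0,0,-1,0],[0.2,0,0,0,0],[1,0,0,0,0],[1,0,0,0,0],[1,0,0,0,0]]'; python3 -m inch '[[1,0,0,-10,0],[1,0,0,-30,0],[1,0,0,-40,0],[1,0,0,-30,0],[1,0,0,0,0]]';  python3 -c "
from h import *
to(*B['yellow'],.21)"
```

```text
time: 27.85
position: [0.5037, 0.0009, 0.1054]
tool_rot: [0.429, 3.109, -0.006]
ft_force: [-0.2, 0.1, -0.8]
grip_width: 0.748
time: 28.48
position: [0.5035, 0.0012, 0.2209]
tool_rot: [0.429, 3.108, -0.006]
ft_force: [0.4, -0.2, 0.0]
grip_width: 0.998
t 28.48 p [0.5035 0.0012 0.2209] tilt [-0.004 -0.003 -1.   ] yaw 1.297 w 0.998 f [ 0.4 -0.2  0. ] | tool shift mm [ -31.3 -207.5   11.7]
```

```bash
python3 -m inch '[[1,-5,-35,0,0],[1,-8,-50,0,0],[1,-8,-50,0,0],[1,-8,-50,0,0],[1,-3,-23,0,0]]'; python3 -m inch '[[1,0,0,0,0]]'; python3 -c "
from h import *
to(*B['yellow'],.118)
im=grab('top');X=cloud(im);Z=X[...,2]
for lo,x,y in ((.12,.4995,.0015),):
    m=((Z>lo)&(Z<.15)&(abs(X[...,0]-x)<.05)&(abs(X[...,1]-y)<.05))
    P=X[m]; print(len(P),mec(P[:,:2]),P[:,2].mean())"
```

```text
time: 29.1
position: [0.4766, -0.2105, 0.219]
tool_rot: [0.418, 3.113, -0.005]
ft_force: [0.5, 0.6, 1.0]
grip_width: 0.999
time: 29.22
position: [0.4754, -0.2123, 0.2183]
tool_rot: [-0.425, -3.112, 0.006]
ft_force: [0.4, 0.5, 0.4]
grip_width: 1.0
t 29.23 p [ 0.4754 -0.2123  0.2183] tilt [-0.    -0.004 -1.   ] yaw 1.299 w 1.0 f [0.4 0.5 0.4] | tool shift mm [ -0.6   6.  100.3]
217 (array([ 0.50000578, -0.00069603]), 0.016753489151597023) 0.1334121737402827
```

```bash
python3 -m inch '[[1,0,6,20,0],[1,0,0,22,0],[1,0,0,5,0],[1,0,0,0,0]]'; python3 -c "
from h import *
to(*B['yellow'],.117)"
```

```text
time: 29.78
position: [0.4791, -0.1977, 0.1695]
tool_rot: [-0.408, -3.114, -0.0]
ft_force: [0.1, 0.4, 0.3]
grip_width: 1.001
t 29.77 p [ 0.4791 -0.1977  0.1695] tilt [ 0.001 -0.    -1.   ] yaw 1.31 w 1.001 f [0.1 0.4 0.3] | tool shift mm [-0.9 -9.4 52.5]
```

```bash
python3 -m inch '[[1,-1,-10,5,0],[1,0,0,18,0],[1,0,0,18,0],[1,0,0,11,0],[1,0,0,0,0]]'; python3 -c "
from h import *
to(*B['yellow'],.117)"
```

```text
time: 30.4
position: [0.478, -0.2085, 0.1153]
tool_rot: [0.408, 3.114, -0.0]
ft_force: [0.0, 0.5, 0.0]
grip_width: 1.001
t 30.4 p [ 0.478  -0.2085  0.1153] tilt [-0.001  0.    -1.   ] yaw 1.31 w 1.001 f [0.  0.5 0. ] | tool shift mm [ 0.9  1.3 -1.7]
```

```bash
python3 -m inch '[[-1,0,1,-1,0],[-1,0,0,0,0],[-1,0,0,0,0],[-1,0,0,0,0],[-1,0,0,0,0]]' 40; python3 -m inch '[[-1,0,0,0,0],[-1,0,0,0,0]]'; python3 -m inch '[[-1,0,0,-10,0],[-1,0,0,-20,0],[-1,0,0,-20,0],[-1,0,0,-12,0],[-1,0,0,0,0]]'; python3 -c "
from h import *
to(*T['yellow'],.178)"
```

```text
time: 31.02
position: [0.4796, -0.2078, 0.1181]
tool_rot: [0.408, 3.111, -0.0]
ft_force: [-0.5, 0.2, -0.6]
grip_width: 0.519
time: 31.28
position: [0.4796, -0.208, 0.1182]
tool_rot: [0.408, 3.111, -0.0]
ft_force: [-0.1, -0.3, -0.6]
grip_width: 0.448
time: 31.9
position: [0.4783, -0.2074, 0.1822]
tool_rot: [0.408, 3.114, 0.0]
ft_force: [0.4, -0.9, -1.7]
grip_width: 0.45
t 31.9 p [ 0.4783 -0.2074  0.1822] tilt [-0.001  0.    -1.   ] yaw 1.31 w 0.45 f [ 0.4 -0.9 -1.7] | tool shift mm [-112.7  135.     4.4]
```

```bash
python3 -m inch '[[-1,-6,7,0,0],[-1,-10,12,0,0],[-1,-13,16,0,0],[-1,-15,18,0,0],[-1,-15,18,0,0]]'; python3 -m inch '[[-1,-15,18,0,0],[-1,-14,17,0,0],[-1,-11,13,0,0],[-1,-6,7,0,0],[-1,0,0,0,0]]'; python3 -c "
from h import *
to(*T['yellow'],.1182);print(st()[2][:,2])"
```

```text
time: 32.52
position: [0.5576, -0.1495, 0.1797]
tool_rot: [-0.408, -3.113, -0.002]
ft_force: [0.5, -0.5, -1.3]
grip_width: 0.451
time: 33.15
position: [0.6227, -0.1004, 0.1774]
tool_rot: [-0.397, -3.112, -0.001]
ft_force: [-1.0, -0.6, -1.8]
grip_width: 0.45
t 33.15 p [ 0.6227 -0.1004  0.1774] tilt [ 0.004  0.    -1.   ] yaw 1.317 w 0.45 f [-1.  -0.6 -1.8] | tool shift mm [-1.  -5.6 59.2]
[-0.00391969  0.00141322 -0.99999132]
```

```bash
python3 -m inch '[[-1,-1,-5,8,0],[-1,0,0,16,0],[-1,0,0,16,0],[-1,0,0,8,0],[-1,0,0,0,0]]'; python3 -c "
from h import *
to(*T['yellow'],.1182);print(st()[2][:,2])"
```

```text
time: 33.78
position: [0.6194, -0.1085, 0.125]
tool_rot: [-0.404, -3.109, -0.0]
ft_force: [0.8, -0.5, -1.1]
grip_width: 0.452
t 33.77 p [ 0.6194 -0.1085  0.125 ] tilt [ 0.007 -0.001 -1.   ] yaw 1.313 w 0.452 f [ 0.8 -0.5 -1.1] | tool shift mm [-1.9  3.1  6.8]
[-0.00690887  0.00103224 -0.9999756 ]
```

```bash
python3 -m inch '[[-1,-2,2,4,0],[-1,0,0,2,0]]'; python3 -m inch '[[-1,0,0,2,0]]'; python3 -m inch '[[-1,0,0,2,0]]'
```

```text
time: 34.02
position: [0.6226, -0.1068, 0.1194]
tool_rot: [-0.403, -3.11, -0.001]
ft_force: [-1.0, -0.2, -2.7]
grip_width: 0.452
time: 34.15
position: [0.6232, -0.107, 0.1182]
tool_rot: [-0.403, -3.111, -0.0]
ft_force: [-2.6, -0.2, 7.2]
grip_width: 0.448
time: 34.28
position: [0.6239, -0.1073, 0.1183]
tool_rot: [-0.404, -3.113, -0.001]
ft_force: [-2.6, 0.3, 10.1]
grip_width: 0.453
```

```bash
python3 -m inch '[[-1,0,0,-1,0],[0.2,0,0,0,0],[1,0,0,0,0],[1,0,0,0,0],[1,0,0,0,0]]'; python3 -m inch '[[1,0,0,-10,0],[1,0,0,-30,0],[1,0,0,-40,0],[1,0,0,-20,0],[1,0,0,0,0]]';  python3 -c "
from h import *
to(.5017,.001,.2)"
```

```text
time: 34.9
position: [0.6249, -0.1074, 0.1205]
tool_rot: [0.404, 3.115, 0.001]
ft_force: [0.4, -0.0, -0.2]
grip_width: 0.821
time: 35.52
position: [0.6251, -0.1077, 0.2257]
tool_rot: [0.404, 3.114, 0.001]
ft_force: [0.4, -0.2, -0.0]
grip_width: 0.998
t 35.52 p [ 0.6251 -0.1077  0.2257] tilt [-0.001  0.001 -1.   ] yaw 1.313 w 0.998 f [ 0.4 -0.2 -0. ] | tool shift mm [147.1  73.6  25.5]
```

```bash
python3 -m inch '[[1,25,13,0,0],[1,38,19,0,0],[1,38,19,0,0],[1,30,15,0,0],[1,0,0,0,0]]'; python3 -c "
from h import *
to(.5017,.001,.101)
im=grab('top');X=cloud(im);Z=X[...,2]
for lo,x,y in ((.145,.622,-.106),(.12,.5,0)):
    m=((Z>lo)&(Z<.158)&(abs(X[...,0]-x)<.05)&(abs(X[...,1]-y)<.05))
    P=X[m]; print(len(P),mec(P[:,:2]) if len(P) else 0,P[:,2].mean())"
```

```text
time: 36.15
position: [0.5101, -0.008, 0.221]
tool_rot: [-0.404, -3.112, 0.003]
ft_force: [0.1, -0.1, 0.5]
grip_width: 0.998
t 36.15 p [ 0.5101 -0.008   0.221 ] tilt [ 0.003 -0.002 -1.   ] yaw 1.312 w 0.998 f [ 0.1 -0.1  0.5] | tool shift mm [ 10.    6.8 120. ]
307 (array([ 0.62119544, -0.10861368]), 0.020029328763484955) 0.15364946039810692
0 0 nan<string>:7: RuntimeWarning: Mean of empty slice.
  ret = ret.dtype.type(ret / rcount)
```

Yellow is home at (0.623, −0.107). Back to blue.

```bash
python3 -m inch '[[1,10,7,20,0],[1,0,0,28,0],[1,0,0,20,0],[1,0,0,0,0]]'; python3 -c "
from h import *
to(.5017,.001,.1)"
```

```text
time: 36.7
position: [0.5051, -0.0045, 0.1501]
tool_rot: [-0.417, -3.112, 0.008]
ft_force: [-0.0, -0.2, 0.6]
grip_width: 1.001
t 36.7 p [ 0.5051 -0.0045  0.1501] tilt [ 0.001 -0.005 -1.   ] yaw 1.305 w 1.001 f [-0.  -0.2  0.6] | tool shift mm [ 4.6  4.7 50.1]
```

```bash
python3 -m inch '[[1,4,4,5,0],[1,0,0,18,0],[1,0,0,18,0],[1,0,0,8,0],[1,0,0,0,0]]'; python3 -c "
from h import *
to(.5017,.001,.1)"
```

```text
time: 37.33
position: [0.5056, -0.0002, 0.1029]
tool_rot: [0.42, 3.109, -0.007]
ft_force: [-0.7, -0.1, -0.3]
grip_width: 1.002
t 37.33 p [ 5.056e-01 -2.000e-04  1.029e-01] tilt [-0.005 -0.004 -1.   ] yaw 1.303 w 1.002 f [-0.7 -0.1 -0.3] | tool shift mm [4.1 0.1 2.9]
```

```bash
python3 -m inch '[[1,4,0,3,0],[-1,0,0,0,0],[-1,0,0,0,0],[-1,0,0,0,0],[-1,0,0,0,0]]' 40; python3 -m inch '[[-1,0,0,0,0],[-1,0,0,0,0],[-1,0,0,0,0]]'; python3 -m inch '[[-1,0,0,-10,0],[-1,0,0,-20,0],[-1,0,0,-20,0],[-1,0,0,-12,0],[-1,0,0,0,0]]'; python3 -c "
from h import *
to(*T['blue'],.16)"
```

```text
time: 37.95
position: [0.503, 0.0012, 0.1019]
tool_rot: [0.419, 3.106, -0.005]
ft_force: [0.8, -0.1, -0.2]
grip_width: 0.633
time: 38.33
position: [0.5031, 0.0009, 0.1019]
tool_rot: [0.419, 3.105, -0.005]
ft_force: [-0.8, 0.0, -0.1]
grip_width: 0.382
time: 38.95
position: [0.5012, 0.0013, 0.1657]
tool_rot: [0.42, 3.109, -0.006]
ft_force: [-0.3, 0.4, -2.7]
grip_width: 0.381
t 38.95 p [0.5012 0.0013 0.1657] tilt [-0.005 -0.003 -1.   ] yaw 1.302 w 0.381 f [-0.3  0.4 -2.7] | tool shift mm [ -28.3 -212.9    6.5]
```

```bash
python3 -m inch '[[-1,-2,-12,0,0],[-1,-3,-22,0,0],[-1,-4,-27,0,0],[-1,-4,-28,0,0],[-1,-4,-28,0,0]]'; python3 -m inch '[[-1,-4,-28,0,0],[-1,-4,-27,0,0],[-1,-2,-22,0,0],[-1,-1,-12,0,0],[-1,0,0,0,0]]'; python3 -c "
from h import *
to(*T['blue'],.1019);print(st()[2][:,2])"
```

```text
time: 39.58
position: [0.483, -0.1206, 0.1622]
tool_rot: [-0.415, -3.112, 0.01]
ft_force: [0.3, -0.4, -2.2]
grip_width: 0.379
time: 40.2
position: [0.4642, -0.2182, 0.1591]
tool_rot: [-0.427, -3.103, 0.013]
ft_force: [0.3, -0.3, -2.2]
grip_width: 0.379
t 40.2 p [ 0.4642 -0.2182  0.1591] tilt [ 0.008 -0.009 -1.   ] yaw 1.297 w 0.379 f [ 0.3 -0.3 -2.2] | tool shift mm [-6.2  9.1 57.1]
[-0.0103424  -0.00695621 -0.99992232]
```

```bash
python3 -m inch '[[-1,-6,9,8,0],[-1,0,0,16,0],[-1,0,0,16,0],[-1,0,0,6,0],[-1,0,0,0,0]]'; python3 -c "
from h import *
to(*T['blue'],.1019);print(st()[2][:,2])"
```

```text
time: 40.83
position: [0.4724, -0.2068, 0.1078]
tool_rot: [-0.418, -3.101, 0.01]
ft_force: [0.1, -0.2, -1.8]
grip_width: 0.383
t 40.83 p [ 0.4724 -0.2068  0.1078] tilt [ 0.012 -0.008 -1.   ] yaw 1.303 w 0.383 f [ 0.1 -0.2 -1.8] | tool shift mm [-1.  -4.5  5.9]
[-0.01354533 -0.00494417 -0.99989603]
```

```bash
python3 -m inch '[[-1,-1,-4,3,0],[-1,0,0,2,0]]'; python3 -m inch '[[-1,0,0,2,0]]'; python3 -m inch '[[-1,0,0,2,0]]'
```

```text
time: 41.08
position: [0.4727, -0.2117, 0.1033]
tool_rot: [-0.419, -3.102, 0.011]
ft_force: [-0.3, -0.4, -2.1]
grip_width: 0.381
time: 41.2
position: [0.4731, -0.212, 0.1021]
tool_rot: [-0.419, -3.103, 0.01]
ft_force: [-2.7, 1.4, 10.7]
grip_width: 0.381
time: 41.32
position: [0.474, -0.2123, 0.1023]
tool_rot: [-0.42, -3.105, 0.009]
ft_force: [-4.2, 1.1, 14.6]
grip_width: 0.376
```

```bash
python3 -m inch '[[-1,0,0,-1,0],[0.2,0,0,0,0],[1,0,0,0,0],[1,0,0,0,0],[1,0,0,0,0]]'; python3 -m inch '[[1,0,0,-10,0],[1,0,0,-30,0],[1,0,0,-40,0],[1,0,0,-40,0],[1,0,0,0,0]]'; python3 -m inch '[[1,5,30,0,0],[1,8,50,0,0],[1,8,50,0,0],[1,4,40,0,0],[1,0,0,0,0]]';python3 -m inch '[[1,0,0,0,0],[1,0,0,0,0]]'; python3 -c "
from h import *
to(.5,0,.2)
for n in ('top','scene'):
  im=grab(n);X=cloud(im);Z=X[...,2]; save(im,n+'_end.png')
  for k,h in dict(pink=.14,blue=.13,green=.105,yellow=.15).items():
    x,y=T[k]
    m=(abs(Z-h-.004)<.006)&(abs(X[...,0]-x)<.05)&(abs(X[...,1]-y)<.05)
    P=X[m]; print(n,k,len(P),[(mec(P[:,:2])[0]-T[k]).round(4),P[:,2].mean()-h] if len(P) else 0)"
```

```text
time: 41.95
position: [0.4753, -0.2128, 0.1045]
tool_rot: [-0.421, -3.108, 0.01]
ft_force: [-0.9, -1.4, -0.1]
grip_width: 0.75
time: 42.58
position: [0.476, -0.2125, 0.2304]
tool_rot: [-0.422, -3.109, 0.011]
ft_force: [0.1, -0.1, -1.1]
grip_width: 0.998
time: 43.2
position: [0.4967, -0.038, 0.2284]
tool_rot: [-0.427, -3.107, 0.011]
ft_force: [0.8, -0.0, 0.7]
grip_width: 0.999
time: 43.45
position: [0.496, -0.0399, 0.2279]
tool_rot: [-0.43, -3.106, 0.013]
ft_force: [0.0, 0.4, -0.6]
grip_width: 0.996
t 43.45 p [ 0.496  -0.0399  0.2279] tilt [ 0.005 -0.009 -1.   ] yaw 1.296 w 0.996 f [ 0.   0.4 -0.6] | tool shift mm [ 6.9 39.8 27.5]
top pink 245 [array([ 0.001 , -0.0046]), np.float64(0.002880250966392245)]
top blue 208 [array([-0.0023, -0.0025]), np.float64(0.003642897123223132)]
top green 515 [array([-0.0024, -0.0003]), np.float64(0.00315870081837899)]
top yellow 303 [array([-0.001 , -0.0025]), np.float64(0.0035698437349305223)]
scene pink 172 [array([ 0.0059, -0.0019]), np.float64(0.00271577329553932)]
scene blue 109 [array([-0.0002,  0.0025]), np.float64(0.0035063707426672974)]
scene green 272 [array([0.001 , 0.0001]), np.float64(0.0032618756213821515)]
scene yellow 175 [array([ 0.0022, -0.0006]), np.float64(0.003034942970020771)]
```

View pics/scene_end.png

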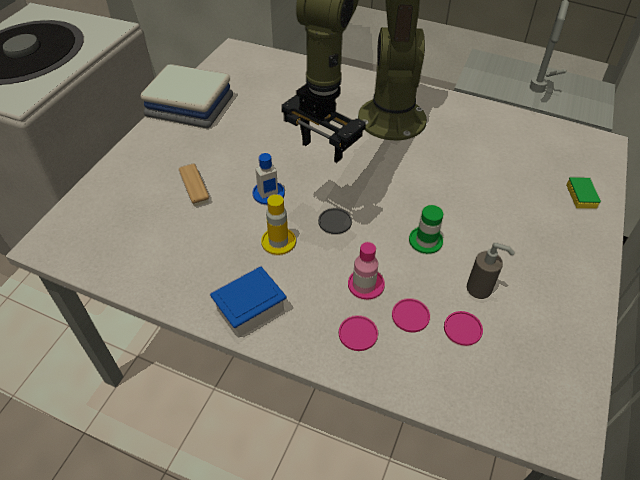

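View pics/top_end.png

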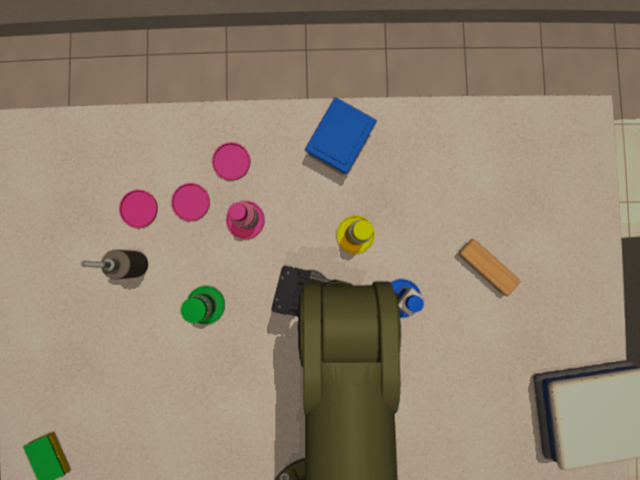

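Both views show pink (366,270), blue (266,178), green (430,230) and yellow (278,225) in the scene image standing upright in their own trays. The grey tray (335,220) is empty and the pump is at its old pixel. The gripper is open, about 0.23 m up and touching nothing, so I hand the job in.

```bash
python3 -c "
from bench import ctrl
print(ctrl.close_job())"
```

```text
the job is handed in; nothing more can be done
None
```

All four containers now stand in the trays of their own cap colour, and the job was handed in at about 43.5 s of the 136 s allowed. I swapped pink with green and blue with yellow, parking the green jar and then the blue bottle on the grey tray. For the pink tray I used the one nearest the base, 0.68 m away, where the green jar stood at the start.

**Position:** In both cameras the caps lie within about 6 mm of their tray centres. Pink is the furthest off, and the limit is 18 mm.

**Height:** The undersides come out 2.7–3.6 mm above the tray underside, against an expected 4 mm and an allowed 1–7 mm.

**Upright and released:** The final pictures show all four upright; I did not measure their tilt as a number. The gripper is open, about 0.23 m up, and the wrist force is under 1 N.

**Grey tray and soap pump:** The grey tray is empty. The pump appears at its original pixel in both views, judged by eye only.

**What disagreed:** The two cameras differ by 3–5 mm, so I averaged the tray positions. The tool drifted by up to about 10 mm sideways and tilted up to about 0.03 rad between rows. I corrected the position before each grasp and placement. The tilt could not be commanded out, and the pink bottle was set down with the tool tilted about 0.03 rad.

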